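Centre the dish on the balance pan and tare

TASK

The empty glass dish is standing off-centre on the balance pan. Without picking it up or pinching it, gently nudge it along the pan with a fingertip until it stands in the middle of the pan, and let go; then press the tare key, the oblong one on the right of the balance's display, all the way down and release it. Do not lean on the pan, leave the round on/off key alone, and do not disturb the other things on the bench.

Things in the scene. Friction and masses are not known exactly. Their poses are not given: they have to be found in the camera images.
- dish_center (a point): Round straight-sided clear glass dish (small crystallising dish) that stands loose on the balance pan: 70 mm outer diameter, 40 mm tall, open top, 3 mm wall, about 80 g. The point is on its axis, half-way up (20 mm above its underside).
- pan_center (a point): Middle of the upper face of the balance's round, flat, level stainless steel pan, 150 mm in diameter, 75 mm above the bench, fixed. A thin ring of 84 mm diameter is stamped round its middle, so a centred dish stands 7 mm inside that ring all round. Its z axis is up; its heading means nothing.
- balance: Laboratory balance, white and grey plastic, fixed. Origin on the bench straight below the middle of the pan; z up; -x to its front, +y to its left seen from the front. The case reaches 167 mm ahead of the origin, 95 mm behind, 100 mm to each side; 62 mm high under the pan. Its front is a panel sloping down forwards by 0.26 rad: display in the middle, on/off key left, tare key right.
- tare_top (a point): Middle of the upper face of the tare key: an oblong white plastic key, 34 mm wide (along the balance's y) and 26 mm deep, standing 5 mm proud of the sloping panel, 122 mm in front of and 73 mm to the right of the middle of the pan, about 53 mm above the bench. Its z axis is the outward normal of the panel (the key moves against it).
- tare (a joint): Travel of the tare key in m: 0 up, 0.003 fully down. It is sprung (about 1 N to start, 4 N fully down) and comes up by itself.
- onoff_top (a point): Middle of the upper face of the round on/off key (20 mm in diameter, 5 mm proud) at the left end of the panel; not to be pressed.
- onoff (a joint): Travel of the on/off key in m: 0 up, 0.003 fully down.
- weight: Bystander beside the balance: polished steel 200 g calibration weight with a knob, 30 mm in diameter, 56 mm tall. Origin at the centre of its underside.
- jar: Bystander beside the balance: small amber glass jar with a white cap, 56 mm in diameter, 78 mm tall. Origin at the centre of its underside.
- crucible: Bystander beside the balance: white porcelain crucible, 48 mm across its rim, 40 mm tall. Origin at the centre of its underside.
- spatula: Bystander lying beside the front of the balance: thin steel spatula, 175 mm long (along its x), 4 mm thick. Origin at its middle, on the bench.
- washbottle: Bystander far to one side: white squeeze bottle with a bent spout, 72 mm in diameter, 215 mm tall. Origin at the centre of its underside.
- flask: Bystander far to one side: glass conical flask, 82 mm in diameter, 133 mm tall. Origin at the centre of its underside.
Not all that is in view belongs to the job. Leave any green or purple look-alike of the part that bears dish_center alone.

How it is judged:
On the way, in this order (a step that is already met when the one before it is completed fails the run):
1. the dish stands still in the middle of the pan (within 8 mm), not touched by the fingers (horizontal distance between dish_center and pan_center below 0.008 m and z of dish_center in the frame of pan_center below 0.024 m and contact force between the fingers and dish below 0.05 N and linear speed of dish below 0.01 m/s), for 0.3 s.
2. the tare key is pressed down while the dish is centred (value of joint tare above 0.0022 m and horizontal distance between dish_center and pan_center below 0.008 m), for 0.1 s.
At the end, for the whole second after the job is handed in: The dish stands upright and at rest on the pan, its axis within 8 mm of the middle of the pan; the tare key, pressed (more than 2.2 mm of its 3 mm) after the dish was centred and let go, is up again (horizontal distance between dish_center and pan_center below 0.008 m and z of dish_center in the frame of pan_center between 0.016 and 0.024 m and angle between dish_center's own z axis and vertical below 0.06 rad and linear speed of dish below 0.01 m/s and value of joint tare below 0.0008 m); the robot touches nothing.
It fails at once if the dish is lifted (10 mm off the pan) or tipped (20 degrees) (z of dish_center in the frame of pan_center above 0.03 m or angle between dish_center's own z axis and vertical above 0.35 rad).
It fails at once if the dish is pinched or pushed roughly (over 10 N) (contact force between the fingers and dish above 10 N).
It fails at once if the pan is leaned on (over 15 N) (contact force between the fingers and pan above 15 N).
It fails at once if the on/off key is pressed (value of joint onoff above 0.0015 m).
It fails at once if a bystander is disturbed (moved 20 mm) (distance of any of weight, jar, crucible, spatula, washbottle, flask from where it was at the start of the episode above 0.02 m).
It also fails if it takes over 45 s, if anything falls off the work surface, if the arm or the gripper's body presses on something with over 40 N, if the wrist force passes 120 N, or if a joint passes its speed limit or range.

ROBOT

A 6-joint arm with a two-finger parallel gripper is mounted at the origin on the work surface. World frame = base frame: x ahead of the robot, y to its left, z up, the work surface at z = 0. Lengths are in m, angles in rad, forces in N, time in s.
With the tool pointing down it reaches from about 0.35 to 0.975 m from the base axis. Payload 17.4 kg.
Tool frame: the origin (TCP) lies between the finger pads; the fingertips stand 17 mm ahead of it and the grasp point (between the pads) lies 2 mm behind it (tcp_to_tips is the z of the fingertips in the tool frame, in m); z points along the fingers, y is the direction in which the jaws open and shut (so a half turn about z gives the same grasp; the last joint's range is limited). The gripper opens to 85 mm and grips with 20 to 120 N. Pads are 22 mm wide; open, the fingers measure 114 mm over their backs; the gripper's body (76 mm by 85 mm) begins 54 mm behind the grasp point. The pads swing forward as they close: fully open they stand 13 mm farther back than shut.
Start: joints at [-1.273, 0.116, 1.442, -0, 1.584, -0.038], TCP at [0.222, -0.637, 0.248] pointing down, gripper open.
Joint ranges: [-2.83, 2.83], [-0.83, 2.19], [0.07, 2.5], [-1.14, 4.28], [0.01, 3], [-2.97, 2.97]. Speed limits (rad/s): [1.89, 1.89, 2.22, 3.14, 3.14, 3.14].

INTERFACE

Orientations are given as a rotation vector (axis times angle).
In Python, from station import state, camera, job_done, tcp_to_tips gives the robot as it stands.
- The arm moves only by the tool arm_command, never from a script. Its argument "rows" is a list of rows, each a list of 4 numbers: the shift along the tool's x, y, z in cm, then the turn about the tool's z in degrees. A call has 1 to 20 rows; each row shifts and turns the pose as measured when the row begins, along the tool's axes as they then stand; what a row does not reach is not made up. A row lasts 1/12 s, in which the tool goes at most 41.7 mm and 7.16 degrees, less where a joint would pass 70% of its speed; a pose out of reach is approached as far as the arm can. A call is refused whole if a number of a shift passes 4.17 or a number of a turn 7.16, either way. A call with a gripper value outside its range is refused whole. "claw" is the closure, from 0 (fully open) to 1 (shut), set as the call begins (left out, the last holds). The fingers move at their own pace and stop on an object; "newtons" is the grip in N (left out, the last holds). Time passes only in rows, so rows that do not move let the fingers close. It gives the time, the measured TCP pose, the force and the opening at its end, in the units of the state.
- state(): the state, without advancing time (a new reading comes with each control period).
- camera(name): name is "scene" or "top" or "wrist"; returns a dict with "frame" (400x640x3 uint8, red, green, blue), "fx", "fy", "cx", "cy" (pixels), "k1" (the pictures are not rectified: a ray, as slopes to the right and down, at radius r is drawn at 1 + k1 r^2 times it, then the intrinsics apply), "pose" (4x4, takes a point from camera to world coordinates); the wrist camera has in their place "tool_from_camera" (4x4, takes a point from camera to tool coordinates, whose origin is the TCP and whose axes are the flange's). Camera axes: x right, y up, looking along -z (the intrinsics and any distortion apply to the point x, -y, -z); pixel columns grow to the right and rows downward; lengths in m; the calibration is good to about 2 mm. A picture is of the moment at which its call begins: read the wrist's pose just before it. There is no depth.
- job_done(): hands the job in, once; it reports no verdict.
The state is a dict: "t": time; "q": joint angles; "qvel": joint speeds; "tau": joint torques, N m; "eef_pos": TCP position; "tool_rot": TCP orientation; "ft_force": force on the tool from outside, world axes, zero at the start; "torque": the same for the moment, N m; "grip_width": opening from 0.0 (shut) to 1.0 (fully open).
Only numpy, scipy, OpenCV 4.12 (cv2) and the standard library are available. Lean on these libraries where they do the work, as an engineer would, in place of code of your own. Each camera call takes 0.05 s, during which the arm holds its last target. There are 200 camera calls.

## Working session

There is one attempt and no reset: what is moved stays moved. The work goes in short steps, Python scripts to look and compute and a tool call to move; the robot and the scene stay as the last step left them, time stands still between calls to the robot, and variables do not carry over. Pictures are saved under pics/ and viewed, about 8 in all and at most 12, crops included, and the job is handed in when it is done.

Besides the shell and the picture viewer there is one more tool, called after "Emit:" as name([rows], argument=value, ...), one row to a line, values as JSON. arm_command: Moves the arm, as the interface text tells. Its arguments: {"type":"object","properties":{"rows":{"type":"array","items":{"type":"array","items":{"type":"number"}}},"claw":{"type":"number"},"newtons":{"type":"number"}},"required":["rows"]}

```bash
ls; mkdir -p pics; cat > h.py <<'E'
import numpy as np, cv2
from station import state, camera, tcp_to_tips
from scipy.spatial.transform import Rotation as R
def pose(c,s=None):
    if 'pose' in c: return np.array(c['pose'])
    s=s or state(); T=np.eye(4); T[:3,:3]=R.from_rotvec(s['tool_rot']).as_matrix(); T[:3,3]=s['eef_pos']
    return T@np.array(c['tool_from_camera'])
def rays(c,P,uv):
    K=np.array([[c['fx'],0,c['cx']],[0,c['fy'],c['cy']],[0,0,1]])
    u=np.atleast_2d(np.array(uv,float)); d=(u-[c['cx'],c['cy']])/[c['fx'],c['fy']]
    x=d.copy()
    for _ in range(20): x=d/(1+c['k1']*(x**2).sum(1,keepdims=True))
    v=np.c_[x[:,0],-x[:,1],-np.ones(len(x))]
    return P[:3,3],v@P[:3,:3].T
def onz(c,P,uv,z):
    o,v=rays(c,P,uv); return o+v*((z-o[2])/v[:,2])[:,None]
def proj(c,P,X):
    p=(np.atleast_2d(X)-P[:3,3])@P[:3,:3]; x=np.c_[p[:,0]/-p[:,2],-p[:,1]/-p[:,2]]
    x=x*(1+c['k1']*(x**2).sum(1,keepdims=True)); return x*[c['fx'],c['fy']]+[c['cx'],c['cy']]
def save(c,n,box=None,k=1):
    f=c['frame'][:,:,::-1]
    if box: f=f[box[1]:box[3],box[0]:box[2]]
    cv2.imwrite('pics/'+n,cv2.resize(f,None,fx=k,fy=k,interpolation=cv2.INTER_CUBIC))
E
python3 - <<'E'
from h import *
s=state(); print(s['t'],s['eef_pos'],s['tool_rot'],tcp_to_tips,s['ft_force'])
a=camera('scene');b=camera('top')
for c in(a,b): print(c['pose'][:3],c['fx'],c['k1'])
import pickle; pickle.dump((a,b),open('c0.pkl','wb'))
cv2.imwrite('pics/a.png',cv2.resize(a['frame'][:,:,::-1],(800,500)))
cv2.imwrite('pics/b.png',cv2.resize(b['frame'][:,:,::-1],(800,500)))
E
```

```text
pics
0.0 [ 0.22237881 -0.63712201  0.24749499] [-3.09615906e+00 -5.24823095e-01  2.18529183e-04] 0.017 [ 0.87165054 -0.09736851  0.20570402]
[[ 0.11599144 -0.67820081  0.72566497  1.40623589]
 [ 0.99311607  0.09119634 -0.07350986 -0.1035818 ]
 [-0.01632355  0.72919606  0.68411011  0.84065362]] 397.8270380110529 -0.006370975973115372
[[-0.02040561  0.9936891  -0.11029767  0.4558248 ]
 [-0.99947942 -0.02303221 -0.02259225 -0.02908617]
 [-0.02499007  0.10977925  0.99364179  1.39887363]] 460.765558327243 -0.10302932938812928
```

View pics/a.png

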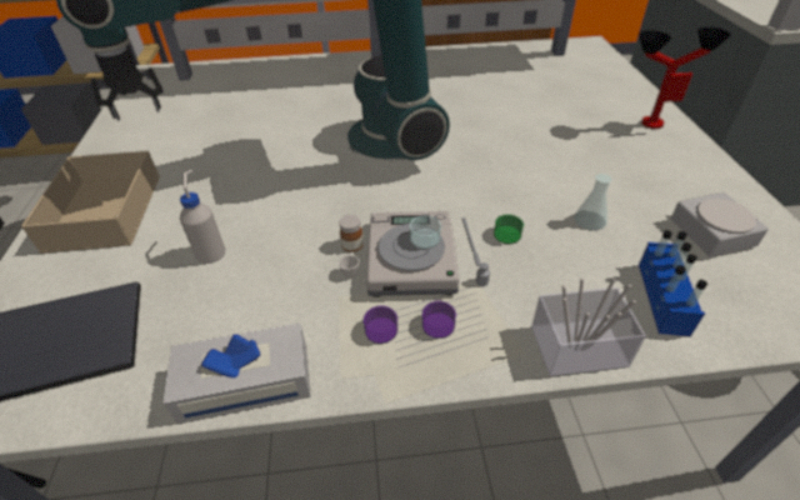

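View pics/b.png

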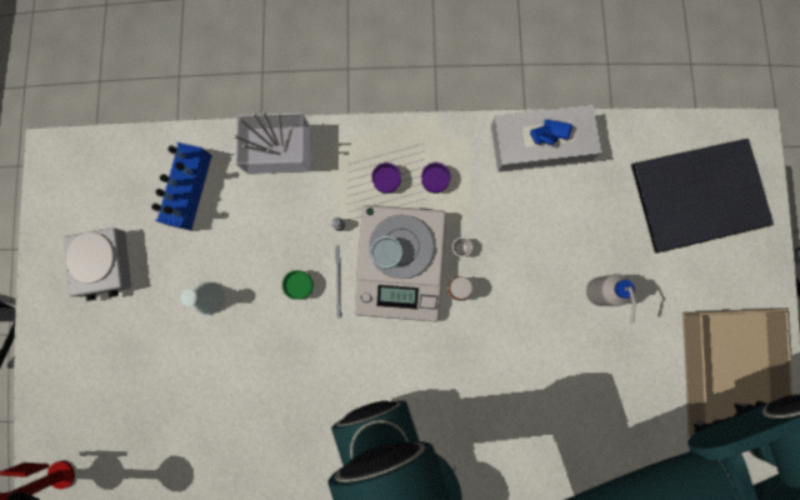

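The top view shows the balance at about (402,263) of the 800-px picture. The clear dish is on its pan at (388,250), displaced to the left/front. The green (298,285) and two purple (387,178; 435,178) dishes are look-alikes standing on the bench. The only clear dish, on the pan, is the one meant. The display faces the robot; the tare key is at (428,301) and the on/off key at (366,297).

```bash
python3 - <<'E'
from h import *
import pickle
a,b=pickle.load(open('c0.pkl','rb'))
P=pose(b)
for n,u,v,z in [('pan',403,247,.075),('panL',370,247,.075),('panR',435,247,.075),('dishrim',386,252,.115),('tare',428,301,.053),('onoff',366,297,.053),('jar',461,288,.078),('cru',463,247,.04),('weight',338,224,.05),('spat',338,282,0)]:
    print(n,onz(b,P,[u/1.25,v/1.25],z).round(4))
s=state(); print(R.from_rotvec(s['tool_rot']).as_matrix().round(3)); w=camera('wrist'); print(w['tool_from_camera'],w['fx'],w['k1'])
save(b,'b2.png',(270,150,390,270),5)
E
```

```text
pan [[ 0.5964 -0.0105  0.075 ]]
panL [[0.5982 0.0659 0.075 ]]
panR [[ 0.5947 -0.0844  0.075 ]]
dishrim [[0.5818 0.0273 0.115 ]]
tare [[ 0.4711 -0.0656  0.053 ]]
onoff [[0.4834 0.0787 0.053 ]]
jar [[ 0.4987 -0.1411  0.078 ]]
cru [[ 0.5968 -0.1522  0.04  ]]
weight [[0.6575 0.1431 0.05  ]]
spat [[0.5222 0.1508 0.    ]]
[[ 0.944  0.33  -0.   ]
 [ 0.33  -0.944  0.001]
 [-0.    -0.001 -1.   ]]
[[-1.14710665e-03  9.51647347e-01  3.07190514e-01  7.92478785e-02]
 [ 9.99999066e-01  8.63225458e-04  1.05999159e-03  4.14029751e-04]
 [ 7.43563509e-04  3.07191443e-01 -9.51647448e-01 -1.25402568e-01]
 [ 0.00000000e+00  0.00000000e+00  0.00000000e+00  1.00000000e+00]] 314.1722517644962 -0.051080359210950124
```

View pics/b2.png

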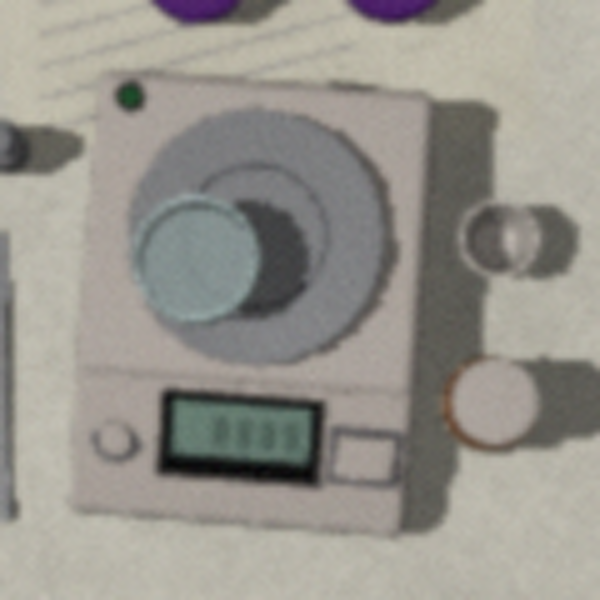

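Emit:
arm_command([
  [0, 0, -3, 0],
  [0, 0, -3, 0],
  [2.79, -2.85, 0, 0],
  [2.79, -2.85, 0, 0],
  [2.79, -2.85, 0, 0],
  [2.79, -2.85, 0, 0],
  [2.79, -2.85, 0, 0],
  [2.79, -2.85, 0, 0],
  [2.79, -2.85, 0, 0],
  [2.79, -2.85, 0, 0],
  [2.79, -2.85, 0, 0],
  [2.79, -2.85, 0, 0],
  [2.79, -2.85, 0, 0],
  [2.79, -2.85, 0, 0],
  [2.79, -2.85, 0, 0],
  [2.79, -2.85, 0, 0],
  [2.79, -2.85, 0, 0],
  [2.79, -2.85, 0, 0],
  [2.79, -2.85, 0, 0],
  [2.79, -2.85, 0, 0],
], claw=1)

```text
t: 1.82
eef_pos: [0.5336, 0.0367, 0.3087]
tool_rot: [-3.094, -0.508, -0.002]
ft_force: [0.7, -0.1, -0.4]
grip_width: -0.002
```

Emit:
arm_command([
  [2, -2, 0, 0],
  [1.8, -1.8, 0, 0],
  [0, 0, 0, 0],
  [0, 0, 0, 0],
])

```text
t: 2.15
eef_pos: [0.5596, 0.0951, 0.307]
tool_rot: [-3.091, -0.519, 0.002]
ft_force: [0.1, -0.1, 0.2]
grip_width: -0.001
```

```bash
python3 - <<'E'
from h import *
import pickle
s=state(); w=camera('wrist'); pickle.dump((s,w),open('w1.pkl','wb')); print(s['eef_pos'],s['tool_rot'],s['qvel'].round(3) if hasattr(s['qvel'],'round') else s['qvel'])
P=pose(w,s)
print(proj(w,P,[[.5964,-.0105,.075],[.5818,.0273,.115],[.471,-.066,.053],s['eef_pos']]).round(0))
save(w,'w1.png',None,1.25)
E
```

```text
[0.5595726  0.09512465 0.30702457] [-3.09056005e+00 -5.19293646e-01  1.75150116e-03] [ 0.039  0.03  -0.013  0.009 -0.007  0.021]
[[417. 173.]
 [389. 182.]
 [411. 268.]
 [318. 283.]]
```

View pics/w1.png

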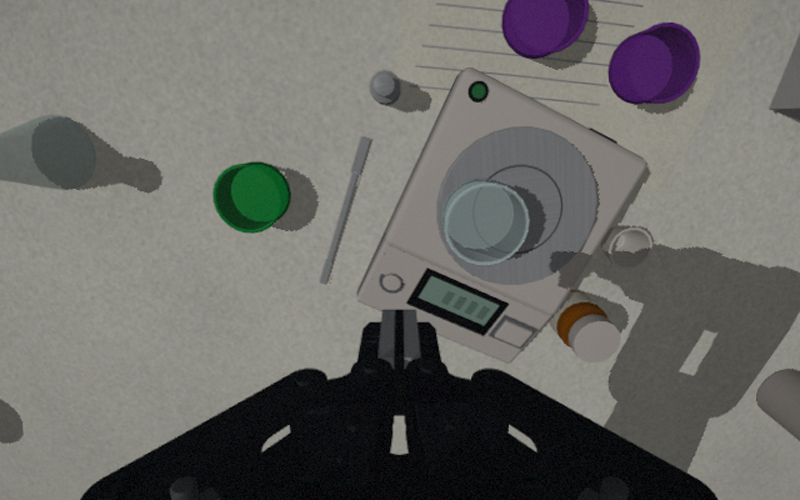

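The wrist picture (800 px wide) shows the pan at (519,205), the dish rim at (486,222), the tare key at (514,331) and the weight at (385,86).

```bash
python3 - <<'E'
from h import *
import pickle
s,w=pickle.load(open('w1.pkl','rb'))
P=pose(w,s)
for n,u,v,z in [('pan',519,205,.075),('panL',439,205,.075),('panR',599,205,.075),('panT',519,126,.075),('panB',519,285,.075),('ring',518,207,.075),('dishrim',486,222,.115),('tare',514,331,.053),('onoff',391,283,.053),('weight',385,80,.05)]:
    print(n,onz(w,P,[u/1.25,v/1.25],z).round(4))
s=state();w=camera('wrist');P=pose(w,s);b=camera('top')
print(s['eef_pos'],s['t'])
cv2.imwrite('pics/w2.png',np.hstack([cv2.resize(w['frame'][80:300,260:500,::-1],(400,367)),cv2.resize(b['frame'][130:295,260:440,::-1],(400,367))]))
# ellipse fit of pan outline from wrist: gray-blue vs case
E
```

```text
pan [[ 0.6054 -0.0047  0.075 ]]
panL [[0.581  0.0651 0.075 ]]
panR [[ 0.6303 -0.0755  0.075 ]]
panT [[0.6694 0.0238 0.075 ]]
panB [[ 0.5326 -0.0377  0.075 ]]
ring [[ 0.6034 -0.0046  0.075 ]]
dishrim [[0.5866 0.0293 0.115 ]]
tare [[ 0.475  -0.0648  0.053 ]]
onoff [[0.4845 0.0798 0.053 ]]
weight [[0.6686 0.1478 0.05  ]]
[0.55946535 0.09480232 0.30689379] 2.2
```

Emit:
arm_command([
  [0, 0, 4, 0],
  [0, 0, 4, 0],
  [0, 0, 4, 0],
  [0, 0, 4, 0],
  [0, 0, 3, 0],
  [0, 0, 1, 0],
  [0, 0, 0, 0],
  [0, 0, 0, 0],
])

```text
t: 2.97
eef_pos: [0.5589, 0.0867, 0.1058]
tool_rot: [-3.095, -0.5, -0.015]
ft_force: [-0.2, 0.8, 0.4]
grip_width: 0.001
```

```bash
python3 - <<'E'
from h import *
import pickle
s=state(); w=camera('wrist'); pickle.dump((s,w),open('w2.pkl','wb')); print(s['eef_pos'],s['tool_rot'],s['qvel'])
P=pose(w,s)
print(proj(w,P,[[.60,-.008,.075],[.585,.028,.115],s['eef_pos'],P[:3,3]]).round(0))
b=camera('top')
cv2.imwrite('pics/w2.png',np.vstack([cv2.resize(w['frame'][:,:,::-1],(480,300)),cv2.resize(b['frame'][170:270,260:420,::-1],(480,300),interpolation=cv2.INTER_CUBIC)]))
E
```

```text
[0.55890351 0.08668599 0.10578477] [-3.09542536 -0.49966104 -0.01484422] [-0.01134059 -0.00627292 -0.00265924 -0.00051627  0.00686245 -0.00243041]
[[505. 237.]
 [467. 281.]
 [318. 283.]
 [ nan  nan]]h.py:18: RuntimeWarning: invalid value encountered in divide
  p=(np.atleast_2d(X)-P[:3,3])@P[:3,:3]; x=np.c_[p[:,0]/-p[:,2],-p[:,1]/-p[:,2]]
```

View pics/w2.png

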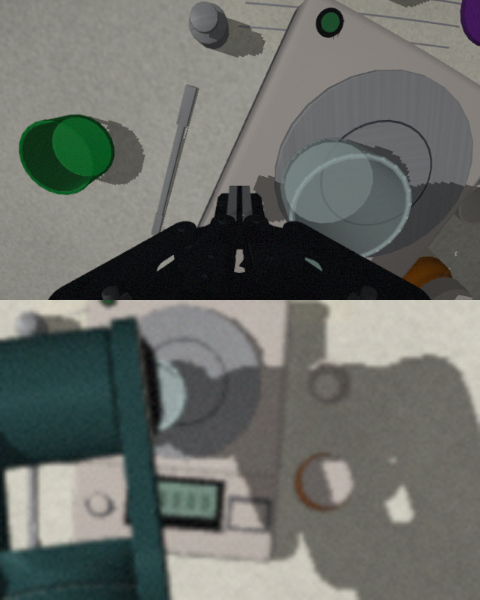

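Top panel (wrist, ×0.75): pan spans 275–473 × 69–258, dish base centre about (328,181), rim centre about (350,205). The shut fingertips are at (239,190), clear of the dish.

```bash
python3 - <<'E'
from h import *
import pickle
s,w=pickle.load(open('w2.pkl','rb'))
P=pose(w,s); M=R.from_rotvec(s['tool_rot']).as_matrix()
for n,u,v,z in [('panL',275,166,.075),('panR',473,160,.075),('panT',385,69,.075),('panB',372,258,.075),('ringL',321,175,.075),('ringR',432,163,.075),('base',328,181,.076),('baseL',284,181,.076),('baseR',373,181,.076),('rim',350,206,.115),('rimL',288,206,.115),('rimR',411,206,.115)]:
    p=onz(w,P,[u/.75,v/.75],z)[0]; print(n,p.round(4),'tool',((p-s['eef_pos'])@M).round(4)[:2])
print(M.round(3))
# finer pan fit: edges
g=cv2.cvtColor(cv2.GaussianBlur(w['frame'],(3,3),0),cv2.COLOR_RGB2GRAY)
save(w,'w3.png',(340,70,640,360),2)
E
```

```text
panL [0.5845 0.0683 0.075 ] tool [0.0182 0.0257]
panR [ 0.6353 -0.0713  0.075 ] tool [0.0225 0.1742]
panT [0.669  0.0243 0.075 ] tool [0.0846 0.094 ]
panB [ 0.5332 -0.0388  0.075 ] tool [-0.0642  0.1112]
ringL [0.5885 0.0341 0.075 ] tool [0.0112 0.0594]
ringR [ 0.6229 -0.041   0.075 ] tool [0.0203 0.1414]
base [0.5861 0.0277 0.076 ] tool [0.0069 0.0647]
baseL [0.5761 0.0582 0.076 ] tool [0.007  0.0326]
baseR [ 0.5965 -0.0042  0.076 ] tool [0.0067 0.0982]
rim [0.5877 0.0297 0.115 ] tool [0.0095 0.0631]
rimL [0.5768 0.0634 0.115 ] tool [0.0097 0.0277]
rimR [ 0.5986 -0.005   0.115 ] tool [0.0089 0.0994]
[[ 0.949  0.315  0.008]
 [ 0.315 -0.949  0.007]
 [ 0.01  -0.004 -1.   ]]
```

View pics/w3.png

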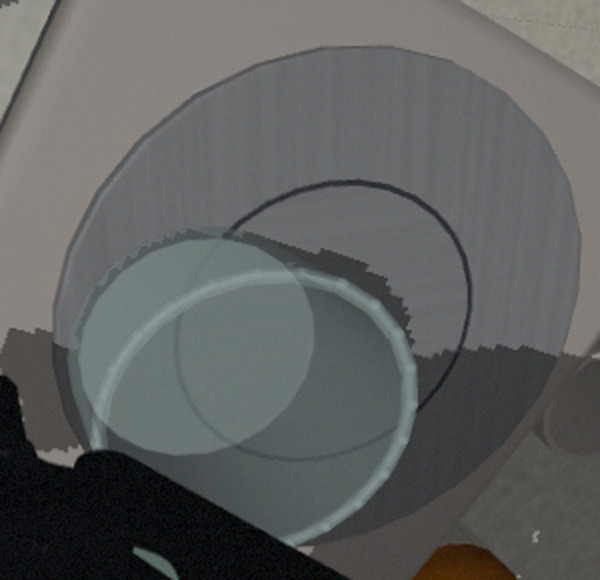

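```bash
cat >> h.py <<'E'
def circ(w,P,pts,z,s):
    p=onz(w,P,pts,z)
    A=np.c_[2*p[:,:2],np.ones(len(p))]; x=np.linalg.lstsq(A,(p[:,:2]**2).sum(1),rcond=None)[0]
    r=np.sqrt(x[2]+x[0]**2+x[1]**2); M=R.from_rotvec(s['tool_rot']).as_matrix()
    print('world',x[:2].round(4),'r',r.round(4),'tool',((np.r_[x[:2],z]-s['eef_pos'])@M).round(4)[:2]); return x[:2]
E
python3 - <<'E'
from h import *
import pickle
s,w=pickle.load(open('w2.pkl','rb')); P=pose(w,s)
f=lambda a:np.array(a)/2+[340,70]
circ(w,P,f([(176,340),(187,385),(230,440),(300,460),(380,440),(420,408),(455,365),(471,290),(440,225),(400,193),(345,181),(290,192),(230,235)]),.075,s)
circ(w,P,f([(53,310),(80,230),(190,103),(250,66),(380,46),(450,63),(525,118),(570,190),(580,240),(555,360),(480,455),(400,515)]),.075,s)
circ(w,P,f([(97,430),(125,370),(180,310),(260,275),(340,285),(390,330),(411,380),(400,440),(370,490),(325,527)]),.115,s)
circ(w,P,f([(79,355),(120,275),(200,238),(270,255),(314,335),(300,380),(260,430),(180,455),(110,425)]),.078,s)
E
```

```text
world [ 0.6002 -0.0064] r 0.0412 tool [0.0096 0.1015]
world [ 0.6009 -0.0041] r 0.0734 tool [0.011  0.0996]
world [0.5843 0.0271] r 0.0337 tool [0.0055 0.0645]
world [0.5842 0.0269] r 0.0318 tool [0.005  0.0648]
```

Emit:
arm_command([
  [0, 0, 0, -3.9],
  [0, 0, 0, -3.9],
  [-0.35, 0, 0, 0],
  [0, 0.5, 0, 0],
  [0, 0.5, 0, 0],
  [0, 0.3, 0, 0],
  [0, 0.3, 0, 0],
  [0, 0.3, 0, 0],
  [0, 0.3, 0, 0],
  [0, 0.3, 0, 0],
  [0, 0.3, 0, 0],
  [0, 0.3, 0, 0],
  [0, 0.3, 0, 0],
  [0, 0, 0, 0],
])

```text
t: 4.23
eef_pos: [0.577, 0.0512, 0.1182]
tool_rot: [-3.058, -0.703, -0.04]
ft_force: [-0.9, 0.1, -0.1]
grip_width: -0.004
```

```bash
python3 - <<'E'
from h import *
import pickle
s=state(); w=camera('wrist'); pickle.dump((s,w),open('w3.pkl','wb')); print(s['eef_pos'],s['tool_rot'],s['ft_force'])
M=R.from_rotvec(s['tool_rot']).as_matrix()
for p in ([.6005,-.006,.1],[.5843,.027,.1]): print((np.array(p)-s['eef_pos'])@M)
print(M.round(3))
save(w,'w4.png',(300,70,600,360),2)
E
```

```text
[0.57697175 0.05117999 0.11815383] [-3.05797119 -0.7032784  -0.04045359] [-0.86071859  0.09254639 -0.05418448]
[-0.00428621  0.06167119  0.01819299]
[-0.00444113  0.02490969  0.01810306]
[[ 0.899  0.437  0.024]
 [ 0.437 -0.9    0.009]
 [ 0.026  0.002 -1.   ]]
```

View pics/w4.png

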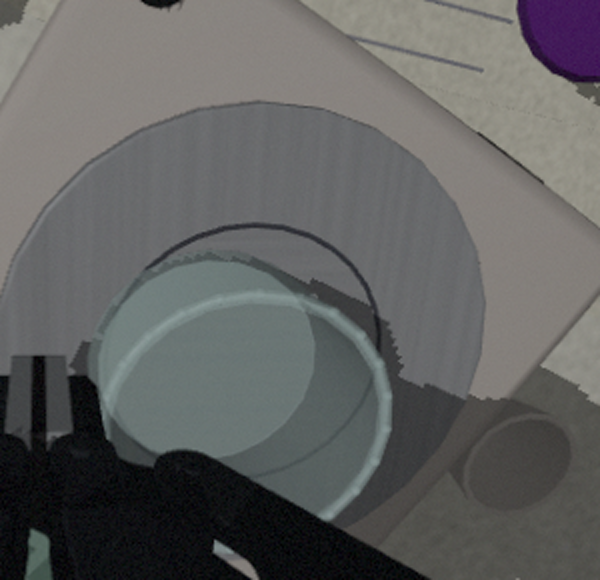

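```bash
python3 - <<'E'
from h import *
import pickle
s,w=pickle.load(open('w3.pkl','rb')); P=pose(w,s)
f=lambda a:np.array(a)/2+[300,70]
circ(w,P,f([(147,268),(200,235),(255,224),(310,236),(355,272),(380,330),(378,360),(345,425),(300,460),(250,474)]),.075,s)
circ(w,P,f([(2,310),(50,210),(155,125),(260,102),(365,127),(450,205),(484,300),(468,400),(420,475),(345,527)]),.075,s)
circ(w,P,f([(112,390),(150,340),(200,310),(262,296),(330,322),(372,360),(388,410),(378,455),(358,495),(328,518)]),.115,s)
circ(w,P,f([(98,370),(125,305),(190,263),(250,265),(300,305),(315,350),(295,410),(250,450),(190,457)]),.078,s)
E
```

```text
world [ 0.6006 -0.0058] r 0.0411 tool [-0.0048  0.0615]
world [ 0.6003 -0.0059] r 0.0738 tool [-0.005   0.0614]
world [0.5941 0.0046] r 0.0344 tool [-0.0051  0.0493]
world [0.5951 0.0043] r 0.0318 tool [-0.0052  0.05  ]
```

Emit:
arm_command([
  [0, 0.2, 0.15, 0],
  [0, 0.2, 0.15, 0],
  [0, 0.2, 0.15, 0],
  [0, 0.2, 0.15, 0],
  [0, 0.1, 0.15, 0],
  [0, 0, 0, 0],
])

```text
t: 4.78
eef_pos: [0.5813, 0.0429, 0.1099]
tool_rot: [-3.057, -0.704, -0.041]
ft_force: [0.3, 1.5, 0.1]
grip_width: -0.001
```

```bash
python3 - <<'E'
from h import *
s=state(); M=R.from_rotvec(s['tool_rot']).as_matrix(); print(s['ft_force'],s['qvel'])
print((np.array([.6005,-.0059,.1])-s['eef_pos'])@M)
E
```

```text
[0.30032884 1.53484447 0.13940525] [-1.03460022e-03  1.43515958e-03 -6.43344659e-04  9.03346359e-05
  1.90152430e-03  6.78542763e-04]
[-0.00438414  0.05228262  0.00991156]
```

Emit:
arm_command([
  [0, 0.15, 0.05, 0],
  [0, 0.07, 0, 0],
  [0, 0, 0, 0],
  [0, 0, 0, 0],
  [0, -0.3, 0, 0],
  [0, -0.6, 0, 0],
  [0, -0.8, 0, 0],
  [0, -0.8, 0, 0],
  [0, 0, 0, 0],
])

```text
t: 5.53
eef_pos: [0.5702, 0.0654, 0.1091]
tool_rot: [-3.058, -0.703, -0.04]
ft_force: [-0.1, 0.3, 0.9]
grip_width: -0.007
```

```bash
python3 - <<'E'
from h import *
import pickle
s=state(); w=camera('wrist'); pickle.dump((s,w),open('w4.pkl','wb')); print(s['eef_pos'],s['ft_force'])
save(w,'w5.png',(340,70,640,360),2)
E
```

```text
[0.57023244 0.06538169 0.10914392] [-0.06426981  0.30223605  0.94562633]
```

View pics/w5.png

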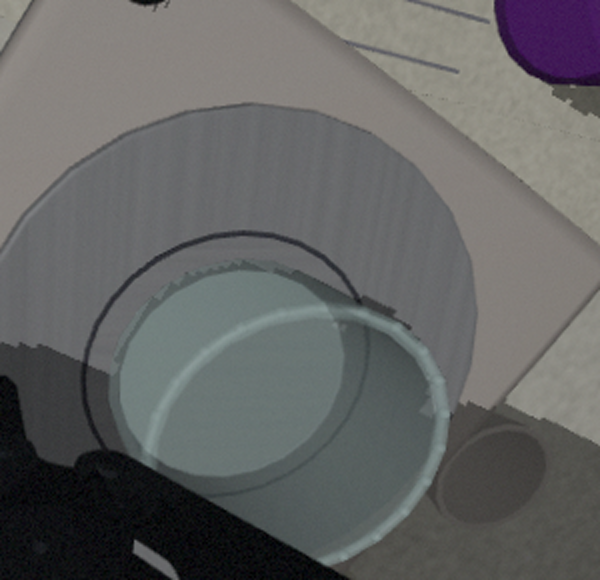

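The dish floor, centred near (232,373), sits well inside the ring, centred near (226,364). The finger is clear of it.

```bash
python3 - <<'E'
from h import *
import pickle
s,w=pickle.load(open('w4.pkl','rb')); P=pose(w,s)
f=lambda a:np.array(a)/2+[340,70]
p=circ(w,P,f([(84,375),(100,320),(140,270),(190,240),(243,232),(300,244),(340,270),(363,305),(369,350),(350,410),(310,455),(270,482),(210,495),(97,440)]),.075,s)
d=circ(w,P,f([(120,375),(140,325),(180,285),(240,270),(300,286),(340,335),(344,375),(320,425),(280,460),(215,477)]),.078,s)
e=circ(w,P,f([(153,440),(175,385),(220,338),(285,312),(350,312),(410,340),(443,395),(440,450),(400,520),(345,558)]),.115,s)
print(d-p,e-p, 'tare expect')
# tare from earlier view and from pan+heading
s,w=pickle.load(open('w1.pkl','rb')); P=pose(w,s)
t=onz(w,P,[[514/1.25,331/1.25],[391/1.25,283/1.25]],.053)[:,:2]; print(t)
h=t[1]-t[0]; h/=np.linalg.norm(h); x=np.array([h[1],-h[0]]); print(h, p-.122*x-.073*h, 'r',np.linalg.norm(t[1]-t[0]))
E
```

```text
world [ 0.6006 -0.0056] r 0.0413 tool [-0.0046  0.077 ]
world [ 0.6001 -0.0061] r 0.0322 tool [-0.0052  0.0773]
world [ 0.6002 -0.0058] r 0.0345 tool [-0.004   0.0771]
[-0.00049878 -0.00054144] [-0.00036481 -0.00015268] tare expect
[[ 0.47503427 -0.06482089]
 [ 0.48452533  0.07976639]]
[0.06550148 0.99785247] [ 0.47403836 -0.07045969] r 0.14489845352739925
```

Dish and ring centres agree to about 0.6 mm. Now I lift and turn towards the tare key.

Emit:
arm_command([
  [0, 0, -3, 0],
  [0, 0, -3, 0],
  [0, 0, -3, 0],
  [0, 0, -3, 0],
  [0, 0, 0, 6],
  [0, 0, 0, 6],
  [0, 0, 0, 6],
  [0, 0, 0, 6],
  [0, 0, 0, 6],
  [-3, 3, 0, 0],
  [-3, 3, 0, 0],
  [-3, 3, 0, 0],
  [-1, 3, 0, 0],
  [0, 0, 0, 0],
  [0, 0, 0, 0],
])

```text
t: 6.83
eef_pos: [0.4529, -0.0468, 0.2303]
tool_rot: [-3.129, 0.148, -0.036]
ft_force: [-0.1, 0.4, 0.6]
grip_width: -0.0
```

```bash
python3 - <<'E'
from h import *
import pickle
s=state(); w=camera('wrist'); pickle.dump((s,w),open('w5.pkl','wb')); print(s['eef_pos'],s['tool_rot'],s['ft_force'])
M=R.from_rotvec(s['tool_rot']).as_matrix();print(M.round(3),(np.array([.4745,-.068,.072])-s['eef_pos'])@M)
print(proj(w,pose(w,s),[[.4745,-.068,.053]]))
save(w,'w6.png',(200,100,600,400),2)
E
```

```text
[ 0.45290704 -0.04681776  0.23025921] [-3.12918615  0.14773381 -0.03630149] [-0.0528278   0.42576441  0.58607599]
[[ 0.995 -0.094  0.024]
 [-0.094 -0.996  0.008]
 [ 0.023 -0.01  -1.   ]] [0.01989043 0.02060524 0.15855824]
[[340.3219504  165.44874253]]
```

View pics/w6.png

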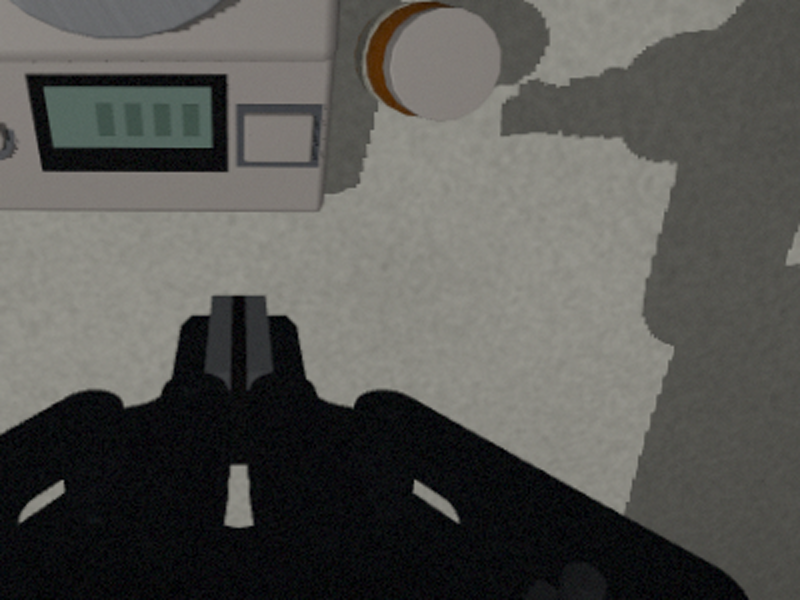

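Tare key at crop (278,137), within about 3 mm of the prediction. I'm moving above it.

Emit:
arm_command([
  [0.8, 1.0, 0, 0],
  [0.8, 1.0, 0, 0],
  [0, 0, 3.5, 0],
  [0, 0, 3.5, 0],
  [0, 0, 3, 0],
  [0, 0, 2, 0],
  [0, 0, 1, 0],
  [0, 0, 0, 0],
  [0, 0, 0, 0],
])

```text
t: 7.63
eef_pos: [0.4797, -0.0689, 0.096]
tool_rot: [-3.13, 0.136, -0.038]
ft_force: [0.7, 0.5, 0.3]
grip_width: 0.003
```

```bash
python3 - <<'E'
from h import *
import pickle
s=state(); w=camera('wrist'); print(s['eef_pos'],s['ft_force'])
M=R.from_rotvec(s['tool_rot']).as_matrix();print(((np.array([.471,-.067,.072])-s['eef_pos'])@M).round(4), R.from_matrix(M).as_rotvec())
print(proj(w,pose(w,s),[[.472,-.067,.053],s['eef_pos']+M[:,2]*.017]))
save(w,'w7.png',(200,150,500,350),2)
E
```

```text
[ 0.4796744  -0.0689487   0.09597316] [0.74724985 0.47957376 0.27793362]
[-0.0094 -0.001   0.0238] [-3.13010212  0.13615559 -0.0376763 ]
[[317.54937638 256.45735218]
 [318.97627214 264.70016139]]
```

View pics/w7.png

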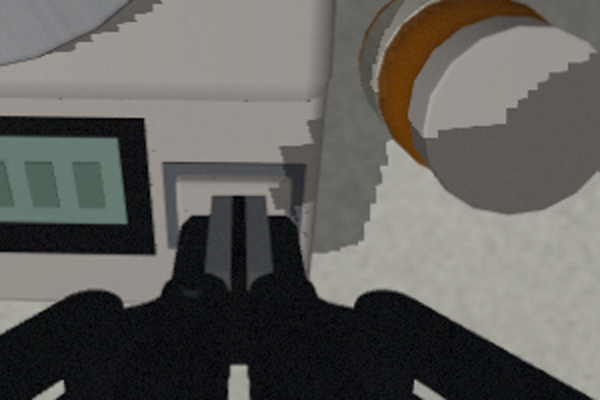

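Emit:
arm_command([
  [-0.6, -0.05, 0, 0],
  [-0.5, -0.05, 0, 0],
  [0, 0, 1, 0],
  [0, 0, 0.6, 0],
  [0, 0, 0, 0],
  [0, 0, 0, 0],
])

```text
t: 8.18
eef_pos: [0.4705, -0.0671, 0.0836]
tool_rot: [-3.131, 0.135, -0.05]
ft_force: [-0.3, -0.1, -0.0]
grip_width: 0.002
```

Emit:
arm_command([
  [-0.1, 0, 0.5, 0],
  [-0.1, 0, 0.3, 0],
  [0, 0, 0.2, 0],
  [0, 0, 0, 0],
])

```text
t: 8.52
eef_pos: [0.4687, -0.0669, 0.0727]
tool_rot: [-3.131, 0.135, -0.051]
ft_force: [-0.5, 0.5, -0.3]
grip_width: 0.001
```

Emit:
arm_command([
  [0, 0, 0.2, 0],
  [0, 0, 0.1, 0],
  [0, 0, 0, 0],
])

```text
t: 8.77
eef_pos: [0.4693, -0.067, 0.0698]
tool_rot: [-3.131, 0.135, -0.052]
ft_force: [-1.3, 1.5, 3.0]
grip_width: 0.0
```

Emit:
arm_command([
  [0, 0, 0.12, 0],
  [0, 0, 0.1, 0],
  [0, 0, 0, 0],
  [0, 0, 0, 0],
])

```text
t: 9.1
eef_pos: [0.4695, -0.067, 0.069]
tool_rot: [-3.131, 0.135, -0.052]
ft_force: [-3.5, -0.3, 2.6]
grip_width: 0.0
```

Emit:
arm_command([
  [0, 0, 0.25, 0],
  [0, 0, 0.25, 0],
  [0, 0, 0.25, 0],
  [0, 0, 0.25, 0],
])

```text
t: 9.43
eef_pos: [0.4703, -0.0671, 0.0674]
tool_rot: [-3.132, 0.135, -0.051]
ft_force: [-28.7, 5.0, 42.7]
grip_width: 0.001
```

The force rose steeply, so the key has bottomed out. Releasing.

Emit:
arm_command([
  [0, 0, -0.05, 0],
  [0, 0, -0.1, 0],
])

```text
t: 9.6
eef_pos: [0.4698, -0.067, 0.0707]
tool_rot: [-3.132, 0.134, -0.049]
ft_force: [-1.9, 0.0, 2.7]
grip_width: 0.004
```

I'm repeating it as a gentler press-and-hold, to be sure of the dwell time.

Emit:
arm_command([
  [0, 0, 0.2, 0],
  [0, 0, 0.2, 0],
  [0, 0, 0.2, 0],
  [0, 0, 0.1, 0],
  [0, 0, 0.1, 0],
  [0, 0, 0.1, 0],
])

```text
t: 10.1
eef_pos: [0.4707, -0.0672, 0.0683]
tool_rot: [-3.132, 0.134, -0.05]
ft_force: [-13.6, 1.5, 22.2]
grip_width: -0.002
```

Emit:
arm_command([
  [0, 0, 0.08, 0],
  [0, 0, 0.08, 0],
  [0, 0, 0.08, 0],
])

```text
t: 10.35
eef_pos: [0.4707, -0.0671, 0.0684]
tool_rot: [-3.132, 0.134, -0.049]
ft_force: [-12.7, 2.6, 21.0]
grip_width: -0.001
```

Emit:
arm_command([
  [0, 0, -0.5, 0],
  [0, 0, -1, 0],
  [0, 0, -3, 0],
  [0, 0, -3, 0],
  [-1, 0, -3, 0],
  [-3, 0, -3, 0],
  [-3, 0, 0, 0],
  [-2, 0, 0, 0],
  [0, 0, 0, 0],
  [0, 0, 0, 0],
])

```text
t: 11.18
eef_pos: [0.3737, -0.0598, 0.2063]
tool_rot: [-3.133, 0.133, -0.048]
ft_force: [0.3, -0.6, -0.9]
grip_width: 0.0
```

```bash
python3 - <<'E'
from h import *
import pickle
s=state(); w=camera('wrist'); b=camera('top'); pickle.dump((s,w,b),open('w8.pkl','wb')); print(s['eef_pos'],s['ft_force'])
cv2.imwrite('pics/w8.png',np.vstack([cv2.resize(w['frame'][:,:,::-1],(480,300)),cv2.resize(b['frame'][150:275,260:460,::-1],(480,300),interpolation=cv2.INTER_CUBIC)]))
E
```

```text
[ 0.37370428 -0.0597535   0.2063308 ] [ 0.29199661 -0.58768453 -0.85892117]
```

View pics/w8.png

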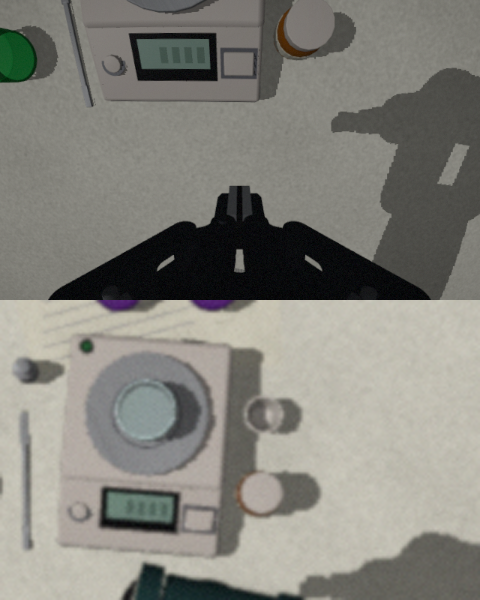

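The dish stands centred on the pan, the tare key is up, the bystanders are in place and the arm is clear.

```bash
python3 -c "
from station import *
print(job_done(), state()['t'])"
```

```text
the job is handed in; nothing more can be done
the job is handed in; nothing more can be done
```

I nudged the dish about 37 mm along the pan with the shut fingertips, then backed them off. I pressed the tare key twice, released it, drew the arm clear and handed the job in at about 11 s of robot time. `job_done()` reports no verdict.

**Dish:** the close wrist view put its centre within about 0.6 mm of the stamped ring's centre. The pushing force read about 1.5 N at most in the readings between moves. The last top view still shows it centred and upright.

**Tare key:** the force rose steeply about 3 mm below first contact, which I took as the key's stop. The second press held about 21 N for a quarter second, but its travel could not be read directly. The first press ended firmer than I meant, at about 43 N vertical. In the last pictures the key looks up again, and the bystanders look unmoved.

**Disagreements:**
- The first top-camera estimate of the pan's middle was 4–9 mm off the wrist-camera estimates. I used the close wrist views, which agreed with the ring and dish sizes given.
- The tool also rose about 12 mm during the first push, and I brought it back down.

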